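# Take the cross-stack of parts trays apart into the bay rack

## Robot

A 6-joint arm with a two-finger parallel gripper is mounted at the origin on a cart in front of the work surface, level with it; the furniture and walls round the work are solid. World frame = base frame: x ahead of the robot, y to its left, z up, the work surface at z = 0. Lengths are in m, angles in rad, forces in N, time in s.
With the tool pointing down it reaches from about 0.35 to 0.775 m from the base axis. Payload 5.5 kg.
Tool frame: the origin (TCP) lies at the very end of the fingers, on their centre line; the grasp point (between the pads) lies env.hold_point_z behind it (env.hold_point_z is the distance from the TCP to the grasp point, in m); z points along the fingers, y is the line along which they close (so a half turn about z gives the same grasp; the last joint's range is limited). The gripper opens to 85 mm and grips with 20 to 120 N. Pads are 22 mm wide; open, the fingers measure 114 mm over their backs; the gripper's body (76 mm by 85 mm) begins 54 mm behind the grasp point. The pads swing forward as they close: fully open they stand 13 mm farther back than shut.
Start: joints at [-1.437, 0.313, 0.046, 1.304, 0, 1.431], TCP at [0.155, -0.554, 0.231] pointing down, gripper open.
Joint ranges: [-2.76, 2.76], [-0.86, 1.69], [-1.03, 1.26], [-2.2, 2.34], [-1.47, 1.5], [-3.14, 3.14]. Speed limits (rad/s): [2.57, 2.57, 3.14, 3.14, 3.14, 3.14].

## Interface

Orientations are given as a unit quaternion [w, x, y, z].
In Python, from workcell import env gives the robot as it stands.
- The arm moves only by the tool carry_out, never from a script. Its argument "steps" is a list of rows, each a list of 3 entries, a list of its own where there are three numbers: the turn, a rotation vector about the tool's x, y, z in degrees, then the shift along the tool's x, y, z in cm, then the closure in counts, from 0 (fully open) to 255 (shut). A call has exactly 8 rows; each row is the pose to reach, as a shift and turn from the pose commanded when the call began, along the tool's axes at that moment; what a row does not reach only later rows make up. A row lasts 1/8 s, in which the tool goes at most 62.5 mm and 10.7 degrees, less where a joint would pass 70% of its speed; a pose out of reach is approached as far as the arm can. A call with a gripper value outside its range is refused whole. The fingers move at their own pace and stop on an object; "force" is the grip in N (left out, the last holds). Time passes only in rows, so rows that repeat a pose let the fingers close, or fill a call up. It gives the time, the measured TCP pose, the force, the opening and the grip force at its end, in the units of the state.
- env.get_state(): the state, without advancing time (a new reading comes with each control period).
- env.read_camera(name): name is "side" or "top" or "wrist"; returns (picture, depth): 384x512x3 uint8, red, green, blue; 384x512 float32, m along the optical axis (not along the pixel's ray), 0 where there is no reading.
- env.get_calibration(name): a dict with "fx", "fy", "cx", "cy" (pixels), "D" ([k1, k2, p1, p2, k3] as OpenCV has them; the pictures are not rectified), "origin" and "orientation" of the camera in the world. Camera axes: x right, y up, looking along -z (the intrinsics and any distortion apply to the point x, -y, -z); pixel columns grow to the right and rows downward; lengths in m; the calibration is good to about 2 mm. A picture is of the moment at which its call begins: read the wrist's pose just before it. get_calibration takes no time and is no camera call; for the wrist camera it gives the pose at the moment of the call.
- env.hand_in(): hands the job in; it is judged then, once.
The state is a dict: "clock": time; "joint_pos": joint angles; "qvel": joint speeds; "tau": joint torques, N m; "tcp_pos": TCP position; "orientation": TCP orientation; "wrist_force": force on the tool from outside, world axes, zero at the start; "ft_torque": the same for the moment, N m; "finger_gap": finger opening in m; "grip_force": force on a finger pad.
Only numpy, scipy, OpenCV 4.12 (cv2) and the standard library are available. Lean on these libraries where they do the work, as an engineer would, in place of code of your own. Each camera call takes 0.05 s, during which the arm holds its last target. There are 200 camera calls.

## Task

Take the cross-stacked blue parts trays apart, upper ones first: set each of the three filled trays fully down into the rack bay marked by the sample housing of the same colour as the housings it holds, and lay the stack's empty tray squarely crosswise, centred and flat, on the rims of the other empty tray, which stays where it lies on the second mat. Keep the trays level, set them down without dropping them, and leave the micrometer where it lies.

Things in the scene. Friction and masses are not known exactly. Their poses are not given: they have to be found in the camera images.
- tray_white: Blue open parts tray 120 (x) x 50 (y) x 24 mm high, walls 3 mm, two cross walls, both ends alike; three WHITE housings fixed in its cells. 0.1 to 0.2 kg. Origin: centre of underside, z up. Grip across the 50 mm width at mid length. Starts in the stack's upper layer, beside tray_empty (either side): two trays 90 mm apart, gap 40 mm, laid crosswise on the rims of the lower two.
- tray_black: Blue open parts tray like tray_white, same size and origin, with three BLACK housings fixed in its cells. Starts in the stack's lower layer on a grey mat 3 mm thick, beside tray_green (either side), parallel, 90 mm apart, gap 40 mm, under the two upper trays.
- tray_green: Blue open parts tray like tray_white, same size and origin, with three GREEN housings fixed in its cells. Starts in the stack's lower layer beside tray_black (either side).
- tray_empty: Blue open parts tray like tray_white, same size and origin, its three cells EMPTY. Starts in the stack's upper layer beside tray_white (either side). Laid crosswise on tray_base its underside is 24 mm above that tray's.
- tray_base: Blue open parts tray like tray_white, same size and origin, EMPTY and loose; it lies by itself on the second grey mat, the returns place, its long axis in any direction.
- bay_white (a point): Centre of the floor (6 mm above the bench) of the rack bay marked by the WHITE sample housing; x: along the bay to its sample, fixed 94 mm away on the rear ledge (top of sample 43 mm over the bench); z up. A tray fits lengthwise, either end first. Flared guides 16 mm high at the bay's ends hold it to +-4 mm, catch it within 9 mm, and leave 70 mm at mid length free for fingers.
- bay_black (a point): The same for the bay marked by the BLACK sample housing. The three bays lie parallel, side by side, 92 mm apart; which sample marks which bay changes from start to start.
- bay_green (a point): The same for the bay marked by the GREEN sample housing.
- micrometer: Blue and silver micrometer, 44x140x16 mm, lying loose on the bench between the two mats, long axis roughly along world x; a bystander. Origin: centre of its underside.

How it is judged:
By the outcome, as a careful person would: the job done as asked, in the order asked, and still so for the second after the job is handed in, with the robot touching nothing.
It also fails if it takes over 96 s, if anything falls off the work surface, if the arm or the gripper's body presses on something with over 40 N, if the wrist force passes 120 N, or if a joint passes its speed limit or range.

## Working session

There is one attempt and no reset: what is moved stays moved. The work goes in short steps, Python scripts to look and compute and a tool call to move; the robot and the scene stay as the last step left them, time stands still between calls to the robot, and variables do not carry over. Pictures are saved under pics/ and viewed, at most 14 in all, crops included, and the job is handed in when it is done.

Besides the shell and the picture viewer there is one more tool, called after "Call:" as name([rows], argument=value, ...), one row to a line, values as JSON. carry_out: Moves the arm, as the interface text tells. Its arguments: {"type":"object","properties":{"steps":{"type":"array","items":{"type":"array"}},"force":{"type":"number"}},"required":["steps"]}

```bash
mkdir -p pics; ls; cat > h.py <<'E'
import numpy as np, cv2
from workcell import env
from scipy.spatial.transform import Rotation as R
def rot(q): return R.from_quat([q[1],q[2],q[3],q[0]])
def save(img,n): cv2.imwrite('pics/'+n,img[:,:,::-1])
def world(cal,depth):
    h,w=depth.shape
    v,u=np.mgrid[0:h,0:w].astype(np.float64)
    K=np.array([[cal['fx'],0,cal['cx']],[0,cal['fy'],cal['cy']],[0,0,1]])
    n=cv2.undistortPoints(np.stack([u.ravel(),v.ravel()],1)[:,None],K,np.array(cal['D'],float))[:,0]
    d=depth.ravel()
    p=np.stack([n[:,0]*d,-n[:,1]*d,-d],1)
    return (rot(cal['orientation']).apply(p)+cal['origin']).reshape(h,w,3)
E
python3 - <<'E'
from h import *
print(env.get_state(), env.hold_point_z)
for n in('top','side'):
    p,d=env.read_camera(n); c=env.get_calibration(n); print(n,c)
    save(p,n+'0.png'); np.savez('%s0.npz'%n,p=p,d=d,w=world(c,d))
E
```

```text
pics
{'clock': 0.0, 'joint_pos': array([-1.43657555e+00,  3.14006847e-01,  4.49689640e-02,  1.30360921e+00,
        5.12488972e-06,  1.43123245e+00]), 'qvel': array([ 0.00095871, -0.001548  , -0.00078368,  0.0002876 ,  0.00011661,
       -0.00025785]), 'tau': array([-3.11353433e-04, -4.80631256e+01,  2.98532081e+01,  1.94538839e-02,
       -2.16563944e-04, -7.52510203e-06]), 'tcp_pos': array([ 0.15540879, -0.55306026,  0.23040112]), 'orientation': array([-9.25372426e-04,  9.90644444e-01,  1.36465118e-01,  5.03464050e-06]), 'wrist_force': array([-0.67551193, -0.63553767, -0.50051611]), 'ft_torque': array([-0.0101662 , -0.00148772, -0.01435029]), 'grip_force': 0.0, 'finger_gap': 0.08526046653888449} 0.0187
top {'fx': 461.5541585225771, 'fy': 461.5541585225771, 'cx': 254.68398087742568, 'cy': 184.2503891516024, 'D': array([-0.06859132,  0.        ,  0.        ,  0.        ,  0.        ]), 'origin': array([0.39103597, 0.01190694, 0.90215274]), 'orientation': array([ 0.70873324,  0.0635822 , -0.05538256, -0.70041936])}
side {'fx': 360.24919950368434, 'fy': 360.24919950368434, 'cx': 253.46850826525767, 'cy': 192.76733632489922, 'D': array([-0.0712915,  0.       ,  0.       ,  0.       ,  0.       ]), 'origin': array([ 0.26538264, -0.6447062 ,  0.4836134 ]), 'orientation': array([ 0.849332  ,  0.48311958, -0.10302817, -0.18605326])}
```

View pics/top0.png

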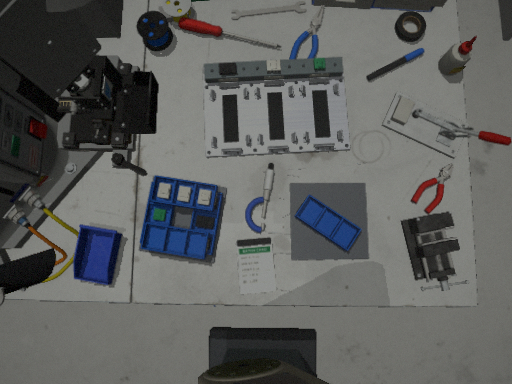

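View pics/side0.png

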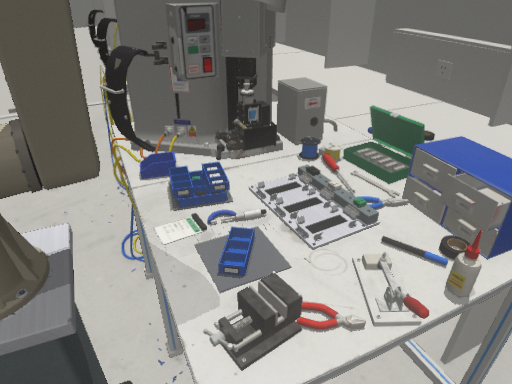

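The top view shows the stack at about (182,217). The white tray is upper far and the empty tray upper near; green is lower left and black lower right. The base tray is at (328,223), and the samples are black (229,68), white (274,66) and green (320,66). The side view agrees with this layout.

```bash
cat >> h.py <<'E'
def pix2plane(cal,uv,z):
    K=np.array([[cal['fx'],0,cal['cx']],[0,cal['fy'],cal['cy']],[0,0,1]])
    n=cv2.undistortPoints(np.array(uv,float).reshape(-1,1,2),K,np.array(cal['D'],float))[:,0]
    r=rot(cal['orientation']).apply(np.c_[n[:,0],-n[:,1],-np.ones(len(n))]); o=np.array(cal['origin'])
    return o+r*((z-o[2])/r[:,2])[:,None]
def blue(p):
    h=cv2.cvtColor(p,cv2.COLOR_RGB2HSV); return cv2.inRange(h,(105,110,40),(125,255,255))
def rects(cal,p,d,z,tol,box=None,amin=.0005):
    """blue pixels whose depth point is within tol of z -> world rects, from all contour pixels cast on plane z"""
    w=world(cal,d); m=(blue(p)>0)&(abs(w[...,2]-z)<tol)
    if box is not None: m&=(w[...,0]>box[0])&(w[...,0]<box[1])&(w[...,1]>box[2])&(w[...,1]<box[3])
    m=cv2.morphologyEx(m.astype(np.uint8),cv2.MORPH_OPEN,np.ones((2,2)))
    out=[]
    for c in cv2.findContours(m,cv2.RETR_EXTERNAL,cv2.CHAIN_APPROX_NONE)[0]:
        if cv2.contourArea(c)<30: continue
        q=pix2plane(cal,c[:,0],z)[:,:2]
        (cx,cy),(a,b),t=cv2.minAreaRect((q*1000).astype(np.float32))
        if a<b: a,b,t=b,a,t+90
        if a*b*1e-6<amin: continue
        out.append((cx,cy,a,b,(t+90)%180-90))
    return m,out
E
python3 - <<'E'
from h import *
c=env.get_calibration('top'); f=np.load('top0.npz'); p,d,w=f['p'],f['d'],f['w']
for nm,uv in dict(black=(229,68),white=(274,66),green=(320,66),wh_h=(182,190),gr=(159,215),bl=(203,219),mat=(300,195),bench=(240,170),base=(328,223),bayfloor=(300,100)).items():
    print(nm,p[uv[1],uv[0]],w[uv[1],uv[0]].round(4), pix2plane(c,uv,.043)[0].round(3))
for z,tol,box in((.051,.008,(.2,.5,0,.4)),(.027,.008,(.2,.5,-.3,0.05))):
    m,o=rects(c,p,d,z,tol,box); print(z); [print(np.round(x,1)) for x in o]
print(env.get_calibration('wrist')['origin'])
h=p[50:80,195:355].copy(); h2=p[165:270,130:235]
save(np.vstack([cv2.resize(h,None,fx=5,fy=5,interpolation=2),cv2.resize(cv2.copyMakeBorder(h2,0,0,0,55,0),None,fx=4,fy=4,interpolation=2)[:,:640].repeat(1,0) if 0 else np.pad(cv2.resize(h2,None,fx=4,fy=4,interpolation=2),((0,0),(0,380),(0,0)))]),'crop0.png')
E
```

```text
black [29 30 29] [0.7706 0.0768 0.0425] [0.77  0.077 0.043]
white [140 139 129] [ 0.7758 -0.0125  0.042 ] [ 0.775 -0.012  0.043]
green [35 77 52] [ 0.7772 -0.1039  0.0413] [ 0.776 -0.104  0.043]
wh_h [141 139 130] [0.5249 0.1605 0.0406] [0.525 0.16  0.043]
gr [32 94 57] [0.4794 0.2079 0.015 ] [0.477 0.202 0.043]
bl [36 39 39] [0.4725 0.1218 0.017 ] [0.47  0.119 0.043]
mat [77 82 81] [ 0.5235 -0.0662  0.002 ] [ 0.518 -0.063  0.043]
bench [136 137 133] [ 0.5734  0.0531 -0.0023] [0.564 0.051 0.043]
base [ 32  63 124] [ 0.4683 -0.1196  0.0092] [ 0.465 -0.115  0.043]
bayfloor [141 144 144] [ 0.7179 -0.0666  0.0076] [ 0.705 -0.064  0.043]
0.051
[420.  110.6  47.5  11.1   1.7]
0.027
[ 451.2 -104.   110.8    9.5   56.6]
[ 470.6 -148.2   85.5   29.1   40.1]
[ 0.22454717 -0.53441897  0.37409684]
```

View pics/crop0.png

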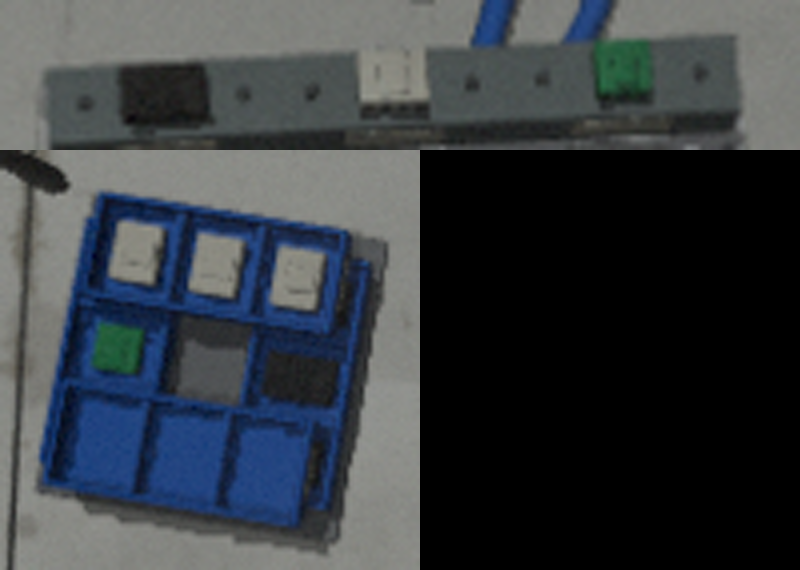

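The crop shows the white upper tray's rim corners at roughly (154,175.5), (217.5,185.5), (213,210.5) and (149,202.5). The sample colours are clear: black left, white middle, green right.

```bash
python3 - <<'E'
from h import *
c=env.get_calibration('top')
def tr(uv,z):
    q=pix2plane(c,uv,z)[:,:2]*1000
    print('ctr',q.mean(0).round(1),'sides',[np.linalg.norm(q[i]-q[(i+1)%4]).round(1) for i in range(4)],'yaw',np.degrees(np.arctan2(*(q[1]-q[0]+q[2]-q[3])[::-1])).round(1))
tr([(154.2,175.5),(217.5,185.5),(213,210.5),(149,202.5)],.051)
o=lambda x,y:(130+x/4,165+(y-150)/4)
tr([o(65,380),o(315,420),o(297,525),o(42,488)],.051)
# ledge top rear/front edges in strip (x/5+195,y/5+50) 
s=lambda x,y:(195+x/5,50+y/5)
q=pix2plane(c,[s(45,70),s(735,36),s(50,150),s(740,125)],.02+.0)*1000
print('ledge',q.round(0)); print([np.degrees(np.arctan2(*(b-a)[:2][::-1])).round(1) for a,b in((q[0],q[1]),(q[2],q[3]))])
# rack right/left edges on bench from top img
q=pix2plane(c,[(205,157),(350,151),(205,82),(347,76)],.0)*1000; print(q.round(0))
print(np.degrees(np.arctan2(*(q[1]-q[0])[:2][::-1])),np.degrees(np.arctan2(*(q[3]-q[2])[:2][::-1])))
# base tray
f=np.load('top0.npz');p=f['p']; m=blue(p); m[:,:290]=0; m[:,370:]=0; m[:190]=0; m[262:]=0
k=max(cv2.findContours(m,0,1)[0],key=cv2.contourArea); q=pix2plane(c,k[:,0],.027)[:,:2]*1000
print('base',cv2.minAreaRect(q.astype(np.float32)))
# white blobs
hs=cv2.cvtColor(p,cv2.COLOR_RGB2HSV)
st=env.get_state(); Rt=rot(st['orientation']); print('tool x,y,z',Rt.as_matrix().T.round(3))
cw=env.get_calibration('wrist'); print('cam in tool',Rt.inv().apply(cw['origin']-st['tcp_pos']).round(4),(Rt.inv()*rot(cw['orientation'])).as_rotvec(degrees=True).round(1),cw['fx'])
E
```

```text
ctr [516.9 156.1] sides [np.float64(121.6), np.float64(47.7), np.float64(121.2), np.float64(52.0)] yaw -97.4
ctr [428.6 168.5] sides [np.float64(118.2), np.float64(48.5), np.float64(119.3), np.float64(50.6)] yaw -97.7
ledge [[ 789.  130.   20.]
 [ 807. -152.   20.]
 [ 754.  127.   20.]
 [ 768. -153.   20.]]
[np.float64(-86.4), np.float64(-87.2)]
[[ 599.  124.    0.]
 [ 614. -167.    0.]
 [ 758.  129.    0.]
 [ 774. -165.    0.]]
-86.95903324233538 -86.86259770970098
base ((468.0517272949219, -116.49615478515625), (120.43612670898438, 52.521583557128906), 56.63569641113281)
tool x,y,z [[ 0.963  0.27   0.   ]
 [ 0.27  -0.963 -0.002]
 [-0.     0.002 -1.   ]]
cam in tool [ 0.0717  0.0004 -0.1436] [118.5 118.4  17. ] 273.85895524774503
```

```bash
cat > go.py <<'E'
# go.py x y z yaw [mm, deg]: print turn & shift from the present pose to the tool-down target
import sys
from h import *
def tgt(yaw):
    a=np.radians(yaw); x=[np.cos(a),np.sin(a),0]; y=[np.sin(a),-np.cos(a),0]
    return R.from_matrix(np.array([x,y,[0,0,-1]]).T)
def go(x,y,z,yaw,s=None):
    s=s or env.get_state(); Rt=rot(s['orientation'])
    t=(Rt.inv()*tgt(yaw)).as_rotvec(degrees=True); sh=Rt.inv().apply(np.array([x,y,z])/1000-s['tcp_pos'])*100
    print('to',(x,y,z,yaw),'turn',t.round(2),'shift cm',sh.round(2))
if __name__=='__main__':
    s=env.get_state(); print(round(s['clock'],2),s['tcp_pos'].round(4),round(s['finger_gap'],4))
    for a in sys.argv[1:]: go(*map(float,a.split(',')),s)
E
python3 go.py 517,156,190,-97.4
```

```text
0.1 [ 0.1554 -0.5531  0.2305] 0.0856
to (517.0, 156.0, 190.0, -97.4) turn [-7.0000e-02  8.0000e-02  1.1309e+02] shift cm [ 53.98 -58.49   4.16]
```

Call:
carry_out([
  [[0, 0, 113], [54, -58.5, 4.1], 30],
  [[0, 0, 113], [54, -58.5, 4.1], 30],
  [[0, 0, 113], [54, -58.5, 4.1], 30],
  [[0, 0, 113], [54, -58.5, 4.1], 30],
  [[0, 0, 113], [54, -58.5, 4.1], 30],
  [[0, 0, 113], [54, -58.5, 4.1], 30],
  [[0, 0, 113], [54, -58.5, 4.1], 30],
  [[0, 0, 113], [54, -58.5, 4.1], 30],
])

```text
clock: 1.1
tcp_pos: [0.2612, -0.2107, 0.2072]
orientation: [-0.046, 0.873, -0.484, 0.022]
wrist_force: [-1.7, -0.6, 0.0]
finger_gap: 0.0755
grip_force: 0.0
```

```bash
python3 go.py 517,156,190,-97.4
```

```text
1.1 [ 0.2612 -0.2107  0.2072] 0.0755
to (517.0, 156.0, 190.0, -97.4) turn [-5.42  2.36 39.35] shift cm [-17.53 -40.73   5.97]
```

Call:
carry_out([
  [[-3, 1, 38], [-17.5, -40.7, 5.5], 30],
  [[-3, 1, 38], [-17.5, -40.7, 5.5], 30],
  [[-3, 1, 38], [-17.5, -40.7, 5.5], 30],
  [[-3, 1, 38], [-17.5, -40.7, 5.5], 30],
  [[-3, 1, 38], [-17.5, -40.7, 5.5], 30],
  [[-3, 1, 38], [-17.5, -40.7, 5.5], 30],
  [[-3, 1, 38], [-17.5, -40.7, 5.5], 30],
  [[-3, 1, 38], [-17.5, -40.7, 5.5], 30],
])

```text
clock: 2.1
tcp_pos: [0.1034, 0.0023, 0.2042]
orientation: [0.048, -0.669, 0.742, -0.008]
wrist_force: [-0.7, -0.4, -0.4]
finger_gap: 0.0752
grip_force: 0.0
```

```bash
python3 go.py 517,156,190,-97.4
```

```text
2.1 [0.1034 0.0023 0.2042] 0.0752
to (517.0, 156.0, 190.0, -97.4) turn [-4.28  3.51  1.43] shift cm [-19.37 -39.27   5.57]
```

```bash
python3 -c "
from h import *
s=env.get_state();print(s['joint_pos'].round(3),s['qvel'].round(3),s['tcp_pos'],rot(s['orientation']).as_matrix().round(3))"; python3 go.py 350,50,220,-97.4 400,0,220,-97.4
```

```text
[-1.674 -0.861 -0.821  1.672  0.075  3.141] [0.03  0.001 0.07  0.129 0.003 0.   ] [0.10341085 0.002336   0.20416925] [[-0.102 -0.992  0.081]
 [-0.993  0.106  0.052]
 [-0.06  -0.075 -0.995]]
2.1 [0.1034 0.0023 0.2042] 0.0752
to (350.0, 50.0, 220.0, -97.4) turn [-4.28  3.51  1.43] shift cm [ -7.33 -24.06   0.67]
to (400.0, 0.0, 220.0, -97.4) turn [-4.28  3.51  1.43] shift cm [ -2.87 -29.55   0.82]
```

```bash
python3 go.py 200,-400,230,-17
```

```text
2.1 [0.1034 0.0023 0.2042] 0.0752
to (200.0, -400.0, 230.0, -17.0) turn [ -5.99  -0.09 -78.9 ] shift cm [ 38.82 -14.03  -3.88]
```

Call:
carry_out([
  [[-1, 0, -10], [6, -2, -0.6], 30],
  [[-2, 0, -20], [12, -4, -1.2], 30],
  [[-3, 0, -30], [18, -6.5, -1.8], 30],
  [[-4, 0, -40], [24, -8.7, -2.4], 30],
  [[-5, 0, -50], [30, -10.8, -3], 30],
  [[-6, 0, -60], [35, -12.6, -3.5], 30],
  [[-6, 0, -70], [38.8, -14, -3.9], 30],
  [[-6, 0, -79], [38.8, -14, -3.9], 30],
])

```text
clock: 3.1
tcp_pos: [0.2009, -0.4038, 0.2301]
orientation: [0.002, 0.99, -0.144, 0.001]
wrist_force: [-0.3, -0.7, -0.3]
finger_gap: 0.0752
grip_force: 0.0
```

```bash
python3 go.py 350,-250,230,20 400,0,220,50 517,156,190,82.6; python3 -c "
from h import *
s=env.get_state();print(s['joint_pos'].round(3),s['qvel'].round(3),s['tcp_pos'],rot(s['orientation']).as_matrix().round(3))"
```

```text
3.1 [ 0.2009 -0.4038  0.2301] 0.0752
to (350.0, -250.0, 230.0, 20.0) turn [  0.21  -0.06 -36.57] shift cm [  9.91 -18.99  -0.02]
to (400.0, 0.0, 220.0, 50.0) turn [  0.23  -0.   -66.57] shift cm [  7.57 -44.38   0.89]
to (517.0, 156.0, 190.0, 82.6) turn [ 2.400e-01  7.000e-02 -9.917e+01] shift cm [ 14.33 -62.68   3.85]
[-1.288  0.071 -0.258  1.238  0.     2.143] [-0.014 -0.098 -0.113 -0.025  0.03  -1.255] [ 0.20085187 -0.40378302  0.23014017] [[ 0.958 -0.285  0.001]
 [-0.285 -0.958 -0.004]
 [ 0.002  0.003 -1.   ]]
```

Call:
carry_out([
  [[0, 0, -10], [2.5, -4.8, 0], 30],
  [[0, 0, -20], [5, -9.5, 0], 30],
  [[0, 0, -30], [7.4, -14.2, 0], 30],
  [[0, 0, -38], [9.6, -19, 0], 30],
  [[0, 0, -46], [9.6, -25, 0.2], 30],
  [[0, 0, -54], [9, -31, 0.4], 30],
  [[0, 0, -62], [8.3, -37, 0.6], 30],
  [[0, 0, -67], [7.6, -43, 0.9], 30],
])

```text
clock: 4.1
tcp_pos: [0.3984, -0.0089, 0.2212]
orientation: [0.002, 0.905, 0.425, 0.001]
wrist_force: [0.9, 0.2, -0.3]
finger_gap: 0.0752
grip_force: 0.0
```

```bash
python3 go.py 517,156,170,82.6
```

```text
4.1 [ 0.3984 -0.0089  0.2212] 0.0752
to (517.0, 156.0, 170.0, 82.6) turn [  0.21   0.08 -32.28] shift cm [20.27 -1.42  5.11]
```

Call:
carry_out([
  [[0, 0, -9], [5, -0.3, 1], 30],
  [[0, 0, -18], [10, -0.6, 2], 30],
  [[0, 0, -27], [15, -1, 3.5], 30],
  [[0, 0, -32.3], [20.2, -1.4, 5.1], 30],
  [[0, 0, -32.3], [20.2, -1.4, 5.1], 30],
  [[0, 0, -32.3], [20.2, -1.4, 5.1], 30],
  [[0, 0, -32.3], [20.2, -1.4, 5.1], 30],
  [[0, 0, -32.3], [20.2, -1.4, 5.1], 30],
])

```text
clock: 5.1
tcp_pos: [0.5162, 0.1521, 0.1706]
orientation: [0.001, 0.753, 0.658, -0.0]
wrist_force: [-0.1, -0.0, -0.4]
finger_gap: 0.0754
grip_force: 0.0
```

```bash
python3 - <<'E'
from h import *
c=env.get_calibration('wrist'); p,d=env.read_camera('wrist'); save(p,'w1.png'); np.savez('w1.npz',p=p,d=d,o=c['origin'],q=c['orientation'])
m,o=rects(c,p,d,.051,.006,(.3,.65,.03,.3)); [print(np.round(x,1)) for x in o]
save(m[:,:,None]*np.full(3,255,np.uint8),'m1.png'); s=env.get_state(); print(s['tcp_pos'],s['qvel'].round(3), c['origin'])
E
python3 go.py 517,156,60,82.6 517,156,27,82.6
```

```text
[519.  156.1 120.3  50.   81.6]
[430.8 168.9 119.8  50.9  81.6]
[0.5162354  0.15219327 0.17050267] [ 0.002  0.005  0.    -0.     0.001 -0.001] [0.52548125 0.22314391 0.31399049]
5.15 [0.5162 0.1522 0.1705] 0.0753
to (517.0, 156.0, 60.0, 82.6) turn [ 0.12  0.11 -0.26] shift cm [ 0.41  0.   11.05]
to (517.0, 156.0, 27.0, 82.6) turn [ 0.12  0.11 -0.26] shift cm [ 4.200e-01 -1.000e-02  1.435e+01]
```

View pics/w1.png

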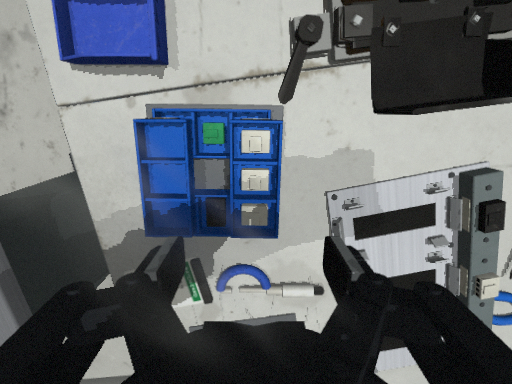

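The wrist view shows the stack cleanly at (207,172). Both upper trays fit 120x50 mm, at (519,156) and (431,169), yaw 81.6.

Call:
carry_out([
  [[0, 0, 0.8], [0.4, 0.2, 4], 25],
  [[0, 0, 0.8], [0.4, 0.2, 9], 25],
  [[0, 0, 0.8], [0.4, 0.2, 12], 25],
  [[0, 0, 0.8], [0.4, 0.2, 14.3], 25],
  [[0, 0, 0.8], [0.4, 0.2, 14.3], 25],
  [[0, 0, 0.8], [0.4, 0.2, 14.3], 60],
  [[0, 0, 0.8], [0.4, 0.2, 14.3], 140],
  [[0, 0, 0.8], [0.4, 0.2, 14.3], 140],
], force=40)

```text
clock: 6.15
tcp_pos: [0.5201, 0.1565, 0.0285]
orientation: [0.002, 0.757, 0.654, 0.001]
wrist_force: [-1.4, -0.8, 7.3]
finger_gap: 0.0495
grip_force: 42.3
```

```bash
python3 - <<'E'
from h import *
c=env.get_calibration('top'); p,d=env.read_camera('top')
f=np.load('w1.npz'); cw=dict(env.get_calibration('wrist'),origin=f['o'],orientation=f['q']); p,d=f['p'],f['d']; w=world(cw,d)
# sample tops seen by wrist camera w1
for n,uv in dict(black=(491,213),white=(487,288)).items():
    print(n,pix2plane(cw,uv,.043)[0].round(4),w[uv[1],uv[0]].round(3))
E
python3 go.py 519,156,27,81.6
```

```text
black [0.7669 0.087  0.043 ] [0.768 0.087 0.042]
white [ 0.7741 -0.0098  0.043 ] [ 0.773 -0.009  0.044]
6.2 [0.5201 0.1565 0.0284] 0.0492
to (519.0, 156.0, 27.0, 81.6) turn [0.22 0.09 0.01] shift cm [-0.06 -0.1   0.14]
```

```bash
python3 go.py 519,156,120,81.6 540,-40,170,100
```

```text
6.2 [0.5201 0.1565 0.0284] 0.0492
to (519.0, 156.0, 120.0, 81.6) turn [0.22 0.09 0.01] shift cm [-0.07 -0.06 -9.16]
to (540.0, -40.0, 170.0, 100.0) turn [  0.21   0.12 -18.39] shift cm [-19.17   4.89 -14.11]
```

Call:
carry_out([
  [[0, 0, 0], [0, 0, -1.5], 140],
  [[0, 0, 0], [0, 0, -5], 140],
  [[0, 0, 0], [0, 0, -9], 140],
  [[0, 0, -5], [-5, 1.3, -12], 140],
  [[0, 0, -10], [-11, 2.6, -14], 140],
  [[0, 0, -15], [-16, 4, -14], 140],
  [[0, 0, -18.4], [-19.2, 4.9, -14], 140],
  [[0, 0, -18.4], [-19.2, 4.9, -14], 140],
])

```text
clock: 7.2
tcp_pos: [0.5395, -0.0427, 0.168]
orientation: [0.002, 0.644, 0.765, -0.001]
wrist_force: [-0.7, 0.5, -1.3]
finger_gap: 0.049
grip_force: 42.0
```

```bash
python3 - <<'E'
from h import *
s=env.get_state(); print(s['tcp_pos'],s['qvel'].round(2),s['finger_gap'],s['grip_force'],s['wrist_force'])
c=env.get_calibration('wrist'); p,d=env.read_camera('wrist'); save(p,'w2.png'); np.savez('w2.npz',p=p,d=d,o=c['origin'],q=c['orientation'])
E
```

```text
[ 0.53951974 -0.04272262  0.16804684] [ 0.05 -0.   -0.02  0.01  0.02  0.04] 0.048990482199377204 42.01542556285858 [-0.70623682  0.47749718 -1.30818383]
```

View pics/w2.png

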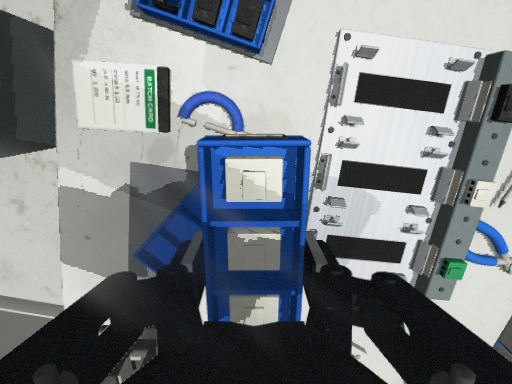

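```bash
python3 - <<'E'
from h import *
f=np.load('w2.npz'); c=dict(env.get_calibration('wrist'),origin=f['o'],orientation=f['q']); p=f['p']
m=(p.max(2)<60).astype(np.uint8); m[:, :325]=0; m[265:]=0; m[:,465:]=0; m=cv2.morphologyEx(m,cv2.MORPH_OPEN,np.ones((7,7)))
for k in cv2.findContours(m,0,1)[0]:
    if cv2.contourArea(k)<800: continue
    q=pix2plane(c,k[:,0],.006)[:,:2]*1000; print('slot',np.round(cv2.boundingRect(k)),cv2.minAreaRect(q.astype(np.float32)))
for n,uv in dict(black=(506,101),white=(480,192),green=(452,268)).items(): print(n,pix2plane(c,uv,.043)[0].round(4),world(c,f['d'])[uv[1],uv[0]].round(3))
ct=env.get_calibration('top'); f=np.load('top0.npz'); p=f['p']
m=(p.max(2)<60).astype(np.uint8); m[:,:215]=0; m[:,335:]=0; m[:85]=0; m[148:]=0
for k in cv2.findContours(m,0,1)[0]:
    if cv2.contourArea(k)<300: continue
    q=pix2plane(ct,k[:,0],.006)[:,:2]*1000; print('top slot',cv2.minAreaRect(q.astype(np.float32)))
E
```

```text
slot [325 236  79  29] ((691.0669555664062, -111.3125228881836), (99.02281188964844, 38.89612579345703), 9.620434761047363)
slot [339 162  86  31] ((685.07568359375, -17.714365005493164), (98.94759368896484, 28.65732765197754), 3.722334384918213)
slot [356  74  93  38] ((679.3117065429688, 74.61782836914062), (98.67843627929688, 29.140064239501953), 4.010214805603027)
black [0.7627 0.0808 0.043 ] [0.764 0.081 0.041]
white [ 0.7733 -0.0093  0.043 ] [ 0.773 -0.009  0.043]
green [ 0.778  -0.0997  0.043 ] [ 0.777 -0.099  0.044]
top slot ((679.6185913085938, 74.6923599243164), (98.06584930419922, 28.0003662109375), 3.740807294845581)
top slot ((685.8864135742188, -17.006410598754883), (97.4779281616211, 28.385059356689453), 3.630333662033081)
top slot ((690.626708984375, -108.46083068847656), (96.5754165649414, 29.097965240478516), 3.4144039154052734)
```

```bash
python3 - <<'E'
from h import *
f=np.load('top0.npz'); ct=env.get_calibration('top'); f2=np.load('w2.npz'); cw=dict(env.get_calibration('wrist'),origin=f2['o'],orientation=f2['q'])
for nm,c,p,d in(('top',ct,f['p'],f['d']),('wr',cw,f2['p'],f2['d'])):
    w=world(c,d)*1000; h=cv2.cvtColor(p,cv2.COLOR_RGB2HSV)
    box=(w[...,0]>740)&(w[...,0]<810)&(w[...,1]>-150)&(w[...,1]<130)&(w[...,2]>37)
    for n,m in dict(all43=box,green=box&(h[...,1]>100)&(abs(h[...,0].astype(int)-75)<15),white=box&(p.min(2)>110)&(h[...,1]<60),black=box&(p.max(2)<50)).items():
        m=cv2.morphologyEx(m.astype(np.uint8),cv2.MORPH_OPEN,np.ones((3,3)))
        for k in cv2.findContours(m,0,1)[0]:
            if cv2.contourArea(k)>25:
                r=cv2.minAreaRect((pix2plane(c,k[:,0],.043)[:,:2]*1000).astype(np.float32)); print(nm,n,np.round(r[0],1),np.round(r[1],1),round(r[2],1))
p=f2['p'][20:310,310:512]; save(cv2.resize(p,None,fx=2,fy=2,interpolation=2),'rack.png')
E
```

```text
top all43 [772.5  80.8] [21.2 32.1] 0.3
top all43 [777.5 -10.5] [21.3 27.8] 0.5
top all43 [ 782.8 -102.7] [21.3 22.1] 0.8
top green [ 782.8 -101.8] [19.9 21.7] 89.2
top white [778.5 -10.5] [19.1 23.9] 0.5
top black [771.5  80.8] [19.1 32.1] 0.3
wr all43 [ 781.1 -101.2] [26.2 23.6] 4.4
wr all43 [775.3 -10.8] [26.6 28.9] 4.0
wr all43 [760.9  77.4] [15.9 36. ] 24.2
wr green [ 781.1 -101.3] [25.3 23.5] 3.8
wr white [777.4 -10.6] [22.4 28.9] 4.2
wr black [763.4  78.9] [13.9 32.5] 4.7
```

View pics/rack.png

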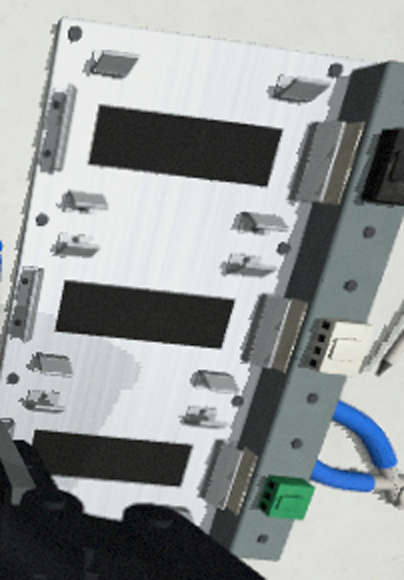

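The rack crop shows the slots centred in their bays, between end guides. The samples and slots agree to about 1 mm: white bay (684.7,-17), yaw 3.65°.

```bash
python3 go.py 684.7,-17,110,183.65
```

```text
7.25 [ 0.5391 -0.0413  0.1678] 0.049
to (684.7, -17.0, 110.0, 183.65) turn [-6.000e-02  1.200e-01 -8.379e+01] shift cm [-0.08 14.76  5.79]
```

Call:
carry_out([
  [[0, 0, -10], [0, 1.5, 0.5], 140],
  [[0, 0, -20.5], [0, 3.5, 1], 140],
  [[0, 0, -31], [0, 5.5, 2], 140],
  [[0, 0, -41.5], [0, 7.5, 3], 140],
  [[0, 0, -52], [0, 9.5, 3.5], 140],
  [[0, 0, -62.5], [0, 11.5, 4], 140],
  [[0, 0, -73], [0, 13.5, 4], 140],
  [[0, 0, -83.7], [-0.1, 14.8, 4], 140],
])

```text
clock: 8.25
tcp_pos: [0.6854, -0.0135, 0.1271]
orientation: [-0.0, -0.036, 0.999, -0.001]
wrist_force: [-0.2, -0.0, -0.8]
finger_gap: 0.0496
grip_force: 42.0
```

Call:
carry_out([
  [[0, 0, 0], [0, 0, 0], 140],
  [[0, 0, 0], [0, 0, 1], 140],
  [[0, 0, 0], [0, 0, 2], 140],
  [[0, 0, 0], [0, 0, 3], 140],
  [[0, 0, 0], [0, 0, 4], 140],
  [[0, 0, 0], [0, 0, 5], 140],
  [[0, 0, 0], [0, 0, 5.5], 140],
  [[0, 0, 0], [0, 0, 5.5], 140],
])

```text
clock: 9.25
tcp_pos: [0.6849, -0.0159, 0.0717]
orientation: [-0.0, -0.032, 0.999, -0.001]
wrist_force: [0.1, 0.1, -1.7]
finger_gap: 0.0495
grip_force: 42.0
```

```bash
python3 go.py 684.7,-17,40,183.65 684.7,-17,7,183.65; python3 - <<'E'
from h import *
for n in('top',):
    p,d=env.read_camera(n); save(cv2.resize(p[40:270,130:400],None,fx=2.5,fy=2.5),'t3.png')
E
```

```text
9.25 [ 0.6849 -0.0159  0.0717] 0.0495
to (684.7, -17.0, 40.0, 183.65) turn [-0.13 -0.02  0.06] shift cm [ 0.02 -0.1   3.17]
to (684.7, -17.0, 7.0, 183.65) turn [-0.13 -0.02  0.06] shift cm [ 0.02 -0.1   6.47]
```

View pics/t3.png

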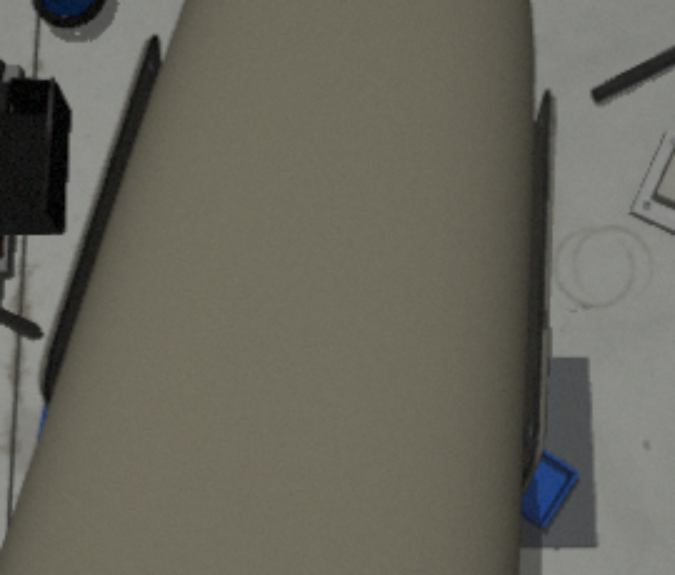

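The arm blocks the top view, so I'm going down slowly on the measured pose.

Call:
carry_out([
  [[0, 0, 0], [0, -0.1, 1], 140],
  [[0, 0, 0], [0, -0.1, 2.2], 140],
  [[0, 0, 0], [0, -0.1, 3.4], 140],
  [[0, 0, 0], [0, -0.1, 4.4], 140],
  [[0, 0, 0], [0, -0.1, 5.3], 140],
  [[0, 0, 0], [0, -0.1, 5.9], 140],
  [[0, 0, 0], [0, -0.1, 6.2], 140],
  [[0, 0, 0], [0, -0.1, 6.3], 140],
])

```text
clock: 10.3
tcp_pos: [0.6854, -0.017, 0.0093]
orientation: [0.0, -0.032, 0.999, -0.001]
wrist_force: [0.1, 0.2, -1.9]
finger_gap: 0.0491
grip_force: 42.0
```

```bash
python3 go.py 684.7,-17,7,183.65; python3 -c "
from h import *
print(env.get_state()['wrist_force'])
p,d=env.read_camera('side'); save(cv2.resize(p[140:260,220:400],None,fx=3,fy=3),'s4.png')"
```

```text
10.3 [ 0.6854 -0.017   0.0093] 0.0491
to (684.7, -17.0, 7.0, 183.65) turn [-0.14  0.04  0.07] shift cm [0.07 0.01 0.23]
[ 0.10259627  0.17848788 -1.8641107 ]
```

View pics/s4.png

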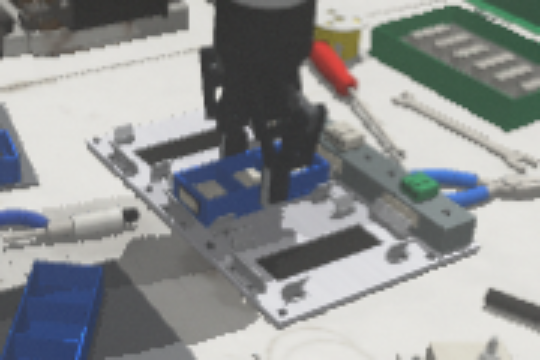

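The side crop shows the tray between the middle bay's guides, about 2 mm above seated with no contact force yet.

Call:
carry_out([
  [[0, 0, 0], [0, 0, 0.1], 140],
  [[0, 0, 0], [0, 0, 0.2], 140],
  [[0, 0, 0], [0, 0, 0.25], 140],
  [[0, 0, 0], [0, 0, 0.25], 140],
  [[0, 0, 0], [0, 0, 0.25], 140],
  [[0, 0, 0], [0, 0, 0.25], 140],
  [[0, 0, 0], [0, 0, 0.25], 140],
  [[0, 0, 0], [0, 0, 0.25], 140],
])

```text
clock: 11.35
tcp_pos: [0.6856, -0.0171, 0.0077]
orientation: [0.001, -0.032, 0.999, -0.001]
wrist_force: [-1.6, 0.1, 5.5]
finger_gap: 0.0491
grip_force: 42.9
```

Call:
carry_out([
  [[0, 0, 0], [0, 0, 0], 30],
  [[0, 0, 0], [0, 0, 0], 30],
  [[0, 0, 0], [0, 0, 0], 30],
  [[0, 0, 0], [0, 0, 0], 30],
  [[0, 0, 0], [0, 0, -1.5], 30],
  [[0, 0, 0], [0, 0, -5], 30],
  [[0, 0, 0], [0, 0, -10], 30],
  [[0, 0, 0], [0, 0, -14], 30],
])

```text
clock: 12.35
tcp_pos: [0.6858, -0.0168, 0.1502]
orientation: [0.002, -0.032, 0.999, -0.001]
wrist_force: [0.2, -0.6, 0.1]
finger_gap: 0.0752
grip_force: 0.0
```

```bash
python3 go.py 600,60,160,140 430.8,168.9,120,81.6
```

```text
12.35 [ 0.6858 -0.0168  0.1502] 0.0752
to (600.0, 60.0, 160.0, 140.0) turn [-0.09  0.23 43.72] shift cm [ 8.06  8.22 -1.03]
to (430.8, 168.9, 120.0, 81.6) turn [4.0000e-02 2.8000e-01 1.0212e+02] shift cm [24.25 20.19  2.89]
```

Call:
carry_out([
  [[0, 0, 10], [2, 1.6, 0], 30],
  [[0, 0, 20.5], [4.5, 3.8, 0], 30],
  [[0, 0, 31], [7.2, 6, 0], 30],
  [[0, 0, 41.5], [10, 8.3, 0], 30],
  [[0, 0, 52], [13, 10.8, 0.5], 30],
  [[0, 0, 62.5], [16, 13.3, 1], 30],
  [[0, 0, 73], [19, 15.8, 1.5], 30],
  [[0, 0, 83.5], [21.5, 17.9, 2], 30],
])

```text
clock: 13.35
tcp_pos: [0.4582, 0.1487, 0.1273]
orientation: [0.001, 0.644, 0.765, -0.0]
wrist_force: [-0.4, 0.7, 0.0]
finger_gap: 0.0754
grip_force: 0.0
```

```bash
python3 go.py  430.8,168.9,120,81.6
```

```text
13.35 [0.4582 0.1487 0.1273] 0.0754
to (430.8, 168.9, 120.0, 81.6) turn [ 0.13  0.11 18.29] shift cm [ 2.46 -2.35  0.72]
```

Call:
carry_out([
  [[0, 0, 9], [1.2, -1.2, 0.3], 30],
  [[0, 0, 17.5], [2.4, -2.3, 0.7], 30],
  [[0, 0, 17.5], [2.4, -2.3, 0.7], 30],
  [[0, 0, 17.5], [2.4, -2.3, 0.7], 30],
  [[0, 0, 17.5], [2.4, -2.3, 0.7], 30],
  [[0, 0, 17.5], [2.4, -2.3, 0.7], 30],
  [[0, 0, 17.5], [2.4, -2.3, 0.7], 30],
  [[0, 0, 17.5], [2.4, -2.3, 0.7], 30],
])

```text
clock: 14.35
tcp_pos: [0.4322, 0.1673, 0.1191]
orientation: [0.001, 0.751, 0.661, -0.001]
wrist_force: [-0.5, 0.6, -0.5]
finger_gap: 0.0757
grip_force: 0.0
```

```bash
python3 - <<'E'
from h import *
import go
c=env.get_calibration('wrist'); p,d=env.read_camera('wrist'); save(p,'w5.png'); np.savez('w5.npz',p=p,d=d,o=c['origin'],q=c['orientation'])
for z,b in((.051,(.3,.65,.03,.3)),(.027,(.3,.65,.03,.3))):
    m,o=rects(c,p,d,z,.006,b); print(z); [print(np.round(x,1)) for x in o]
print(env.get_state()['tcp_pos']); go.go(430.8,168.9,60,81.6); go.go(430.8,168.9,27,81.6)
E
```

```text
0.051
[429.9 169.2 120.5  50.   81.7]
0.027
[423.1 124.   45.6  30.2  -7.3]
[489.8 116.1  77.4  51.9  -8. ]
[429.4 165.1  44.8  33.2  -8.2]
[435.3 206.3  45.2  36.   -8.5]
[481.2 207.  120.3  50.1  -8.6]
[0.43218068 0.16737895 0.11909796]
to (430.8, 168.9, 60, 81.6) turn [0.05 0.13 1.12] shift cm [ 0.15 -0.16  5.91]
to (430.8, 168.9, 27, 81.6) turn [0.05 0.13 1.12] shift cm [ 0.15 -0.16  9.21]
```

View pics/w5.png

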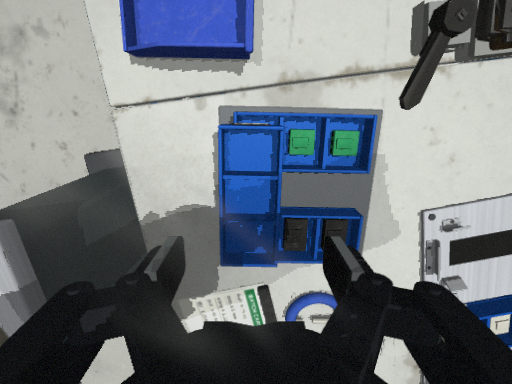

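The wrist view shows the empty tray at (249,195) lying undisturbed, now at (430,169). The green tray is at (481,207).

Call:
carry_out([
  [[0, 0, 1], [0.15, -0.25, 3], 25],
  [[0, 0, 1], [0.15, -0.25, 6], 25],
  [[0, 0, 1], [0.15, -0.25, 8], 25],
  [[0, 0, 1], [0.15, -0.25, 9.2], 25],
  [[0, 0, 1], [0.15, -0.25, 9.2], 25],
  [[0, 0, 1], [0.15, -0.25, 9.2], 60],
  [[0, 0, 1], [0.15, -0.25, 9.2], 140],
  [[0, 0, 1], [0.15, -0.25, 9.2], 140],
])

```text
clock: 15.4
tcp_pos: [0.4308, 0.1692, 0.0282]
orientation: [0.002, 0.756, 0.654, 0.0]
wrist_force: [-0.7, -0.2, 6.4]
finger_gap: 0.0492
grip_force: 42.0
```

```bash
python3 go.py 429.9,169.2,27,81.7  450,-20,150,110
```

```text
15.4 [0.4308 0.1692 0.0282] 0.0492
to (429.9, 169.2, 27.0, 81.7) turn [0.16 0.09 0.02] shift cm [-0.02 -0.09  0.12]
to (450.0, -20.0, 150.0, 110.0) turn [  0.14   0.13 -28.28] shift cm [-18.47   4.66 -12.14]
```

```bash
python3 go.py 590,-30,160,146.6
```

```text
15.4 [0.4308 0.1692 0.0282] 0.0492
to (590.0, -30.0, 160.0, 146.6) turn [  0.1    0.17 -64.88] shift cm [-17.44  18.66 -13.1 ]
```

Call:
carry_out([
  [[0, 0, 0], [0, 0, -1.5], 140],
  [[0, 0, 0], [0, 0, -5], 140],
  [[0, 0, 0], [0, 0, -9], 140],
  [[0, 0, -10], [-4, 3, -12], 140],
  [[0, 0, -20], [-8, 7, -13], 140],
  [[0, 0, -30], [-12, 10, -13], 140],
  [[0, 0, -40], [-15, 12, -13], 140],
  [[0, 0, -50], [-17, 13.0, -13], 140],
])

```text
clock: 16.4
tcp_pos: [0.5348, -0.0195, 0.1576]
orientation: [0.001, 0.407, 0.913, -0.001]
wrist_force: [-0.4, 0.3, -1.2]
finger_gap: 0.0494
grip_force: 41.7
```

```bash
python3 go.py 590,-30,160,146.6
```

```text
16.4 [ 0.5348 -0.0195  0.1576] 0.0494
to (590.0, -30.0, 160.0, 146.6) turn [ -0.07   0.14 -14.65] shift cm [-4.48  3.4  -0.23]
```

Call:
carry_out([
  [[0, 0, -7], [-2.2, 1.7, 0], 140],
  [[0, 0, -14], [-4.4, 3.4, 0], 140],
  [[0, 0, -14], [-4.4, 3.4, 0], 140],
  [[0, 0, -14], [-4.4, 3.4, 0], 140],
  [[0, 0, -14], [-4.4, 3.4, 0], 140],
  [[0, 0, -14], [-4.4, 3.4, 0], 140],
  [[0, 0, -14], [-4.4, 3.4, 0], 140],
  [[0, 0, -14], [-4.4, 3.4, 0], 140],
])

```text
clock: 17.4
tcp_pos: [0.5886, -0.0278, 0.1579]
orientation: [0.001, 0.295, 0.956, -0.001]
wrist_force: [-0.6, 0.5, -1.1]
finger_gap: 0.0495
grip_force: 41.8
```

```bash
python3 - <<'E'
from h import *
import go
c=env.get_calibration('wrist'); p,d=env.read_camera('wrist'); save(p,'w6.png'); np.savez('w6.npz',p=p,d=d,o=c['origin'],q=c['orientation'])
m,o=rects(c,p,d,.027,.006,(.35,.58,-.22,-.03)); [print(np.round(x,1)) for x in o]
print(env.get_state()['tcp_pos']); go.go(468,-116.5,100,146.6)
E
```

```text
[ 470.4 -116.7  122.8   50.    56.5]
[ 0.58859884 -0.02777577  0.15779956]
to (468, -116.5, 100, 146.6) turn [-0.09  0.11 -0.88] shift cm [  4.98 -14.12   5.79]
```

View pics/w6.png

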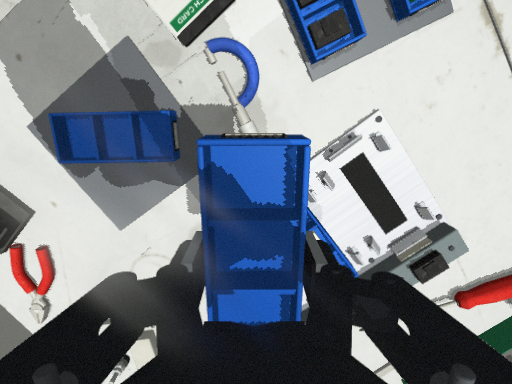

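The view shows the base tray at (115,137). It fits to (469.4,-117.5), yaw 56.5, with the sighted end face discounted.

```bash
python3 go.py 469.4,-117.5,90,146.5
```

```text
17.45 [ 0.5886 -0.0278  0.1578] 0.049
to (469.4, -117.5, 90.0, 146.5) turn [-0.09  0.11 -0.78] shift cm [  4.81 -14.12   6.79]
```

Call:
carry_out([
  [[0, 0, -0.8], [1.1, -3.2, 0], 140],
  [[0, 0, -0.8], [2.4, -7, 0.5], 140],
  [[0, 0, -0.8], [3.7, -10.8, 1.5], 140],
  [[0, 0, -0.8], [4.9, -14.1, 3], 140],
  [[0, 0, -0.8], [4.9, -14.1, 5], 140],
  [[0, 0, -0.8], [4.9, -14.1, 7], 140],
  [[0, 0, -0.8], [4.9, -14.1, 8], 140],
  [[0, 0, -0.8], [4.9, -14.1, 8], 140],
])

```text
clock: 18.45
tcp_pos: [0.4684, -0.1167, 0.0774]
orientation: [0.0, 0.288, 0.958, -0.001]
wrist_force: [0.1, -0.1, -0.7]
finger_gap: 0.0489
grip_force: 41.9
```

```bash
python3 go.py 469.4,-117.5,40,146.5 469.4,-117.5,28,146.5
```

```text
18.45 [ 0.4684 -0.1167  0.0774] 0.0489
to (469.4, -117.5, 40.0, 146.5) turn [-0.11  0.03  0.03] shift cm [-0.12 -0.01  3.74]
to (469.4, -117.5, 28.0, 146.5) turn [-0.11  0.03  0.03] shift cm [-0.12 -0.    4.94]
```

Call:
carry_out([
  [[0, 0, 0], [-0.1, 0, 1], 140],
  [[0, 0, 0], [-0.1, 0, 2], 140],
  [[0, 0, 0], [-0.1, 0, 3], 140],
  [[0, 0, 0], [-0.1, 0, 3.8], 140],
  [[0, 0, 0], [-0.1, 0, 4.4], 140],
  [[0, 0, 0], [-0.1, 0, 4.7], 140],
  [[0, 0, 0], [-0.1, 0, 4.8], 140],
  [[0, 0, 0], [-0.1, 0, 4.8], 140],
])

```text
clock: 19.45
tcp_pos: [0.4698, -0.1176, 0.03]
orientation: [0.001, 0.288, 0.958, -0.001]
wrist_force: [-0.2, 0.5, -1.1]
finger_gap: 0.0491
grip_force: 42.0
```

Call:
carry_out([
  [[0, 0, 0], [0, 0, 0.1], 140],
  [[0, 0, 0], [0, 0, 0.15], 140],
  [[0, 0, 0], [0, 0, 0.2], 140],
  [[0, 0, 0], [0, 0, 0.2], 140],
  [[0, 0, 0], [0, 0, 0.2], 140],
  [[0, 0, 0], [0, 0, 0.2], 140],
  [[0, 0, 0], [0, 0, 0.2], 140],
  [[0, 0, 0], [0, 0, 0.2], 140],
])

```text
clock: 20.45
tcp_pos: [0.4698, -0.1176, 0.0282]
orientation: [0.001, 0.288, 0.958, -0.001]
wrist_force: [-1.9, -0.2, 6.1]
finger_gap: 0.0488
grip_force: 42.7
```

Call:
carry_out([
  [[0, 0, 0], [0, 0, 0], 100],
  [[0, 0, 0], [0, 0, 0], 30],
  [[0, 0, 0], [0, 0, 0], 30],
  [[0, 0, 0], [0, 0, 0], 30],
  [[0, 0, 0], [0, 0, -1.5], 30],
  [[0, 0, 0], [0, 0, -5], 30],
  [[0, 0, 0], [0, 0, -9], 30],
  [[0, 0, 0], [0, 0, -12], 30],
])

```text
clock: 21.45
tcp_pos: [0.4701, -0.1175, 0.1507]
orientation: [0.002, 0.288, 0.958, -0.001]
wrist_force: [0.8, -0.4, 0.4]
finger_gap: 0.0753
grip_force: 0.0
```

```bash
python3 go.py 468.3,118,130,171.6
```

```text
21.45 [ 0.4701 -0.1175  0.1507] 0.0753
to (468.3, 118.0, 130.0, 171.6) turn [ -0.12   0.22 -25.08] shift cm [13.16 19.55  1.99]
```

Call:
carry_out([
  [[0, 0, -5], [2, 3, 0], 30],
  [[0, 0, -10], [4.5, 6.7, 0.5], 30],
  [[0, 0, -15], [7.2, 10.7, 1], 30],
  [[0, 0, -20], [10, 14.9, 1.5], 30],
  [[0, 0, -25], [12.2, 18.1, 2], 30],
  [[0, 0, -25], [13.1, 19.5, 2], 30],
  [[0, 0, -25], [13.1, 19.5, 2], 30],
  [[0, 0, -25], [13.1, 19.5, 2], 30],
])

```text
clock: 22.45
tcp_pos: [0.4683, 0.1166, 0.1277]
orientation: [0.001, 0.075, 0.997, -0.001]
wrist_force: [0.2, 0.1, -0.7]
finger_gap: 0.0754
grip_force: 0.0
```

```bash
python3 - <<'E'
from h import *
import go
c=env.get_calibration('wrist'); p,d=env.read_camera('wrist'); save(p,'w7.png')
m,o=rects(c,p,d,.027,.007,(.35,.58,.03,.3)); [print(np.round(x,1)) for x in o]
print(env.get_state()['tcp_pos']); go.go(468.3,118,3,171.6)
c=env.get_calibration('top'); p,d=env.read_camera('top'); save(p,'t7.png')
for z in(.051,.027):
    m,o=rects(c,p,d,z,.009,(.35,.58,-.22,-.03)); [print(z,np.round(x,1)) for x in o]
save(np.hstack([cv2.imread('pics/w7.png')[:,:,::-1][:300,100:450],p[0:300,130:480]]),'c7.png')
E
```

```text
[512.4 100.6  25.8  25.3  -8.4]
[480.9 207.7 120.   51.8  -8.6]
[467.8 119.6 119.7  50.   -8.4]
[397.2 291.5  93.9  11.2  -9.4]
[0.46825138 0.11647433 0.12761999]
to (468.3, 118, 3, 171.6) turn [-0.14  0.08 -0.2 ] shift cm [ 0.04  0.18 12.46]
0.051 [ 474.8 -123.9  100.5   50.5  -33.4]
0.027 [435.  -99.4  44.   35.3  56.8]
0.027 [ 442.9 -166.3   54.9   25.4   -3.1]
0.027 [ 467.9 -121.    43.9   34.1   56.4]
0.027 [ 501.2 -143.1   43.7   34.    56.2]
```

View pics/c7.png

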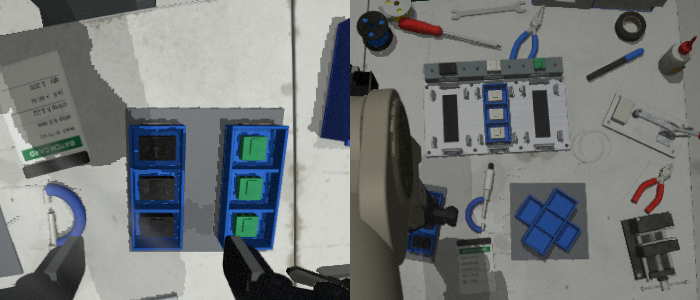

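The composite shows the white tray seated in the middle bay and the empty tray lying crosswise on the base. The black tray is at (468,119.6) and the green at (481,207.5), both undisturbed.

Call:
carry_out([
  [[0, 0, -0.2], [0.05, 0.32, 4], 25],
  [[0, 0, -0.2], [0.05, 0.32, 8], 25],
  [[0, 0, -0.2], [0.05, 0.32, 11], 25],
  [[0, 0, -0.2], [0.05, 0.32, 12.4], 25],
  [[0, 0, -0.2], [0.05, 0.32, 12.4], 25],
  [[0, 0, -0.2], [0.05, 0.32, 12.4], 60],
  [[0, 0, -0.2], [0.05, 0.32, 12.4], 140],
  [[0, 0, -0.2], [0.05, 0.32, 12.4], 140],
])

```text
clock: 23.55
tcp_pos: [0.4693, 0.1205, 0.0047]
orientation: [0.002, 0.072, 0.997, -0.001]
wrist_force: [-0.4, -0.4, 6.6]
finger_gap: 0.0491
grip_force: 42.6
```

```bash
python3 go.py 679.4,74.6,90,183.65
```

```text
23.55 [0.4693 0.1205 0.0047] 0.0491
to (679.4, 74.6, 90.0, 183.65) turn [ -0.13   0.21 -11.93] shift cm [-21.49  -1.53  -8.45]
```

Call:
carry_out([
  [[0, 0, 0], [0, 0, -1.5], 140],
  [[0, 0, 0], [0, 0, -5], 140],
  [[0, 0, 0], [0, 0, -8.5], 140],
  [[0, 0, -3], [-5, -0.3, -9.5], 140],
  [[0, 0, -6], [-10.5, -0.7, -9.5], 140],
  [[0, 0, -9], [-16, -1.1, -9.5], 140],
  [[0, 0, -12], [-20, -1.4, -9.5], 140],
  [[0, 0, -12], [-21.5, -1.5, -9], 140],
])

```text
clock: 24.55
tcp_pos: [0.681, 0.0741, 0.0942]
orientation: [0.001, -0.032, 0.999, -0.001]
wrist_force: [-0.1, -1.0, -2.2]
finger_gap: 0.0491
grip_force: 42.0
```

Call:
carry_out([
  [[0, 0, 0], [0, 0, 0], 140],
  [[0, 0, 0], [0, 0, 0.5], 140],
  [[0, 0, 0], [0, 0, 1], 140],
  [[0, 0, 0], [0, 0, 1.5], 140],
  [[0, 0, 0], [0, 0, 2], 140],
  [[0, 0, 0], [0, 0, 2.5], 140],
  [[0, 0, 0], [0, 0, 2.5], 140],
  [[0, 0, 0], [0, 0, 2.5], 140],
])

```text
clock: 25.55
tcp_pos: [0.6786, 0.0748, 0.0686]
orientation: [0.0, -0.032, 0.999, -0.001]
wrist_force: [-0.1, 0.6, -2.1]
finger_gap: 0.049
grip_force: 42.0
```

```bash
python3 go.py 679.6,74.6,7.7,183.65
```

```text
25.55 [0.6786 0.0748 0.0686] 0.049
to (679.6, 74.6, 7.7, 183.65) turn [-0.14  0.03  0.07] shift cm [-0.1  -0.01  6.09]
```

Call:
carry_out([
  [[0, 0, 0], [-0.1, 0, 1.2], 140],
  [[0, 0, 0], [-0.1, 0, 2.4], 140],
  [[0, 0, 0], [-0.1, 0, 3.6], 140],
  [[0, 0, 0], [-0.1, 0, 4.6], 140],
  [[0, 0, 0], [-0.1, 0, 5.3], 140],
  [[0, 0, 0], [-0.1, 0, 5.8], 140],
  [[0, 0, 0], [-0.1, 0, 6], 140],
  [[0, 0, 0], [-0.1, 0, 6], 140],
])

```text
clock: 26.55
tcp_pos: [0.6797, 0.0748, 0.0087]
orientation: [0.0, -0.032, 0.999, -0.001]
wrist_force: [-0.5, 0.8, -2.1]
finger_gap: 0.0492
grip_force: 42.0
```

Call:
carry_out([
  [[0, 0, 0], [0, 0, 0.1], 140],
  [[0, 0, 0], [0, 0, 0.15], 140],
  [[0, 0, 0], [0, 0, 0.15], 140],
  [[0, 0, 0], [0, 0, 0.15], 140],
  [[0, 0, 0], [0, 0, 0.15], 140],
  [[0, 0, 0], [0, 0, 0.15], 140],
  [[0, 0, 0], [0, 0, 0.15], 140],
  [[0, 0, 0], [0, 0, 0.15], 140],
])

```text
clock: 27.55
tcp_pos: [0.6799, 0.0748, 0.0077]
orientation: [0.001, -0.032, 0.999, -0.001]
wrist_force: [-2.0, -0.6, 5.7]
finger_gap: 0.0493
grip_force: 42.8
```

Seated (contact 8 N). I'll release it and go for green.

Call:
carry_out([
  [[0, 0, 0], [0, 0, 0], 100],
  [[0, 0, 0], [0, 0, 0], 30],
  [[0, 0, 0], [0, 0, 0], 30],
  [[0, 0, 0], [0, 0, 0], 30],
  [[0, 0, 0], [0, 0, -1.5], 30],
  [[0, 0, 0], [0, 0, -5], 30],
  [[0, 0, 0], [0, 0, -9], 30],
  [[0, 0, 0], [0, 0, -12], 30],
])

```text
clock: 28.55
tcp_pos: [0.6803, 0.0751, 0.1304]
orientation: [0.002, -0.032, 0.999, -0.001]
wrist_force: [-0.7, 1.0, 0.2]
finger_gap: 0.0753
grip_force: 0.0
```

```bash
python3 go.py 481,207.5,110,171.5
```

```text
28.55 [0.6803 0.0751 0.1304] 0.0753
to (481.0, 207.5, 110.0, 171.5) turn [-0.12  0.22 12.22] shift cm [19.04 14.51  1.93]
```

Call:
carry_out([
  [[0, 0, 2], [3.5, 1, 0], 30],
  [[0, 0, 4], [8, 3, 0], 30],
  [[0, 0, 7], [12.5, 6, 0.5], 30],
  [[0, 0, 10], [16, 9.5, 1], 30],
  [[0, 0, 12.2], [18.3, 13, 1.5], 30],
  [[0, 0, 12.2], [19, 14.5, 1.9], 30],
  [[0, 0, 12.2], [19, 14.5, 1.9], 30],
  [[0, 0, 12.2], [19, 14.5, 1.9], 30],
])

```text
clock: 29.55
tcp_pos: [0.4818, 0.2069, 0.1081]
orientation: [0.001, 0.074, 0.997, -0.001]
wrist_force: [-0.1, 0.7, 0.6]
finger_gap: 0.075
grip_force: 0.0
```

```bash
python3 - <<'E'
from h import *
import go
c=env.get_calibration('wrist'); p,d=env.read_camera('wrist')
m,o=rects(c,p,d,.027,.007,(.35,.58,.15,.28)); [print(np.round(x,1)) for x in o]
print(env.get_state()['tcp_pos']); go.go(481,207.5,4,171.5)
E
```

```text
[481.  208.5 119.6  50.1  -8.4]
[0.48181217 0.20663688 0.10793503]
to (481, 207.5, 4, 171.5) turn [-0.13  0.12 -0.05] shift cm [ 0.11  0.1  10.39]
```

Call:
carry_out([
  [[0, 0, 0], [0.1, 0.2, 3], 25],
  [[0, 0, 0], [0.1, 0.2, 6.5], 25],
  [[0, 0, 0], [0.1, 0.2, 9], 25],
  [[0, 0, 0], [0.1, 0.2, 10.4], 25],
  [[0, 0, 0], [0.1, 0.2, 10.4], 25],
  [[0, 0, 0], [0.1, 0.2, 10.4], 60],
  [[0, 0, 0], [0.1, 0.2, 10.4], 140],
  [[0, 0, 0], [0.1, 0.2, 10.4], 140],
])

```text
clock: 30.6
tcp_pos: [0.481, 0.2095, 0.0049]
orientation: [0.002, 0.074, 0.997, -0.001]
wrist_force: [-0.4, -0.9, 5.9]
finger_gap: 0.0493
grip_force: 43.0
```

```bash
python3 go.py 691,-108.9,110,183.65
```

```text
30.6 [0.481  0.2095 0.0049] 0.0493
to (691.0, -108.9, 110.0, 183.65) turn [ -0.1    0.19 -12.13] shift cm [-25.5  -28.41 -10.39]
```

Call:
carry_out([
  [[0, 0, 0], [0, 0, -1.5], 140],
  [[0, 0, 0], [0, 0, -5], 140],
  [[0, 0, 0], [0, 0, -9], 140],
  [[0, 0, 0], [-2, -4, -11], 140],
  [[0, 0, -3], [-5.5, -9, -11], 140],
  [[0, 0, -6], [-9.5, -13.5, -11], 140],
  [[0, 0, -9], [-13.5, -18, -11], 140],
  [[0, 0, -12], [-17.5, -22, -11], 140],
])

```text
clock: 31.6
tcp_pos: [0.6211, -0.0357, 0.1152]
orientation: [0.0, -0.031, 1.0, -0.001]
wrist_force: [1.5, 1.1, -1.5]
finger_gap: 0.0493
grip_force: 42.1
```

```bash
python3 go.py 691,-108.9,90,183.65
```

```text
31.6 [ 0.6211 -0.0357  0.1152] 0.0493
to (691.0, -108.9, 90.0, 183.65) turn [-0.13  0.05 -0.06] shift cm [-6.52 -7.74  2.54]
```

Call:
carry_out([
  [[0, 0, 0], [-2.5, -3, 0], 140],
  [[0, 0, 0], [-5, -6, 0], 140],
  [[0, 0, 0], [-6.2, -7.4, 0.5], 140],
  [[0, 0, 0], [-6.2, -7.4, 1.5], 140],
  [[0, 0, 0], [-6.2, -7.4, 2.5], 140],
  [[0, 0, 0], [-6.2, -7.4, 3.5], 140],
  [[0, 0, 0], [-6.2, -7.4, 4], 140],
  [[0, 0, 0], [-6.2, -7.4, 4], 140],
])

```text
clock: 32.6
tcp_pos: [0.6863, -0.1035, 0.074]
orientation: [-0.0, -0.031, 1.0, -0.001]
wrist_force: [0.5, 0.9, -1.2]
finger_gap: 0.0495
grip_force: 42.1
```

```bash
python3 go.py 691,-108.9,7.9,183.65
```

```text
32.6 [ 0.6863 -0.1035  0.074 ] 0.0495
to (691.0, -108.9, 7.9, 183.65) turn [-0.12 -0.03 -0.1 ] shift cm [-0.43 -0.56  6.61]
```

Call:
carry_out([
  [[0, 0, -0.1], [-0.4, -0.55, 0], 140],
  [[0, 0, -0.1], [-0.4, -0.55, 1], 140],
  [[0, 0, -0.1], [-0.4, -0.55, 2], 140],
  [[0, 0, -0.1], [-0.4, -0.55, 3], 140],
  [[0, 0, -0.1], [-0.4, -0.55, 3.5], 140],
  [[0, 0, -0.1], [-0.4, -0.55, 3.8], 140],
  [[0, 0, -0.1], [-0.4, -0.55, 3.8], 140],
  [[0, 0, -0.1], [-0.4, -0.55, 3.8], 140],
])

```text
clock: 33.6
tcp_pos: [0.6915, -0.1094, 0.0369]
orientation: [0.001, -0.032, 1.0, -0.001]
wrist_force: [0.1, -0.1, -1.3]
finger_gap: 0.0494
grip_force: 42.1
```

```bash
python3 go.py 691,-108.9,7.9,183.65
```

```text
33.6 [ 0.6915 -0.1094  0.0369] 0.0494
to (691.0, -108.9, 7.9, 183.65) turn [-0.15  0.06 -0.03] shift cm [0.05 0.07 2.9 ]
```

Call:
carry_out([
  [[0, 0, 0], [0, 0, 0.7], 140],
  [[0, 0, 0], [0, 0, 1.4], 140],
  [[0, 0, 0], [0, 0, 2], 140],
  [[0, 0, 0], [0, 0, 2.5], 140],
  [[0, 0, 0], [0, 0, 2.7], 140],
  [[0, 0, 0], [0, 0, 2.85], 140],
  [[0, 0, 0], [0, 0, 2.9], 140],
  [[0, 0, 0], [0, 0, 2.9], 140],
])

```text
clock: 34.6
tcp_pos: [0.6913, -0.1094, 0.008]
orientation: [0.0, -0.032, 0.999, -0.001]
wrist_force: [-2.1, 0.1, 1.2]
finger_gap: 0.0492
grip_force: 42.4
```

Light contact, so it's almost seated. I'll press 1 mm further, then release.

Call:
carry_out([
  [[0, 0, 0], [0, 0, 0.05], 140],
  [[0, 0, 0], [0, 0, 0.1], 140],
  [[0, 0, 0], [0, 0, 0.1], 140],
  [[0, 0, 0], [0, 0, 0.1], 140],
  [[0, 0, 0], [0, 0, 0.1], 140],
  [[0, 0, 0], [0, 0, 0.1], 100],
  [[0, 0, 0], [0, 0, 0.1], 30],
  [[0, 0, 0], [0, 0, 0.1], 30],
])

```text
clock: 35.6
tcp_pos: [0.6913, -0.1095, 0.0062]
orientation: [0.0, -0.032, 1.0, -0.001]
wrist_force: [1.1, -0.2, -0.3]
finger_gap: 0.075
grip_force: 0.0
```

Call:
carry_out([
  [[0, 0, 0], [0, 0, 0], 30],
  [[0, 0, 0], [0, 0, -1.5], 30],
  [[0, 0, 0], [0, 0, -5], 30],
  [[0, 0, 0], [0, 0, -9], 30],
  [[0, 0, 0], [0, 0, -14], 30],
  [[0, 0, 0], [3, -4, -16], 30],
  [[0, 0, 0], [7, -10, -16], 30],
  [[0, 0, 0], [11, -16, -16], 30],
])

```text
clock: 36.6
tcp_pos: [0.6008, -0.2604, 0.1688]
orientation: [0.002, -0.032, 0.999, -0.002]
wrist_force: [1.9, 0.2, 0.7]
finger_gap: 0.0756
grip_force: 0.0
```

Call:
carry_out([
  [[0, 0, 0], [2, -4, 0], 30],
  [[0, 0, 0], [4, -8, 0], 30],
  [[0, 0, 0], [6, -11, 0], 30],
  [[0, 0, 0], [8, -14, 0], 30],
  [[0, 0, 0], [8, -14, 0], 30],
  [[0, 0, 0], [8, -14, 0], 30],
  [[0, 0, 0], [8, -14, 0], 30],
  [[0, 0, 0], [8, -14, 0], 30],
])

```text
clock: 37.6
tcp_pos: [0.5307, -0.4028, 0.1672]
orientation: [0.0, -0.032, 0.999, -0.001]
wrist_force: [0.3, 0.8, -0.5]
finger_gap: 0.0753
grip_force: 0.0
```

```bash
python3 - <<'E'
from h import *
c=env.get_calibration('top'); p,d=env.read_camera('top'); w=world(c,d)*1000
for z,b in((.051,(.35,.58,-.25,-.02)),(.030,(.58,.78,-.2,.15))):
    m,o=rects(c,p,d,z,.009,b); [print(z,np.round(x,1)) for x in o]
ps,ds=env.read_camera('side')
save(np.hstack([cv2.resize(p[30:280,140:390],(500,500)),cv2.resize(ps[130:290,150:390],(300,200)).copy() if 0 else np.pad(cv2.resize(ps[130:290,190:390],(300,240)),((0,260),(0,0),(0,0)))]),'end.png')
E
```

```text
0.051 [ 450.9 -108.2   82.8   50.3  -33.6]
0.051 [ 496.1 -137.8   50.1   49.4   56.2]
0.03 [ 664.8 -112.5   49.6   22.5   88.1]
0.03 [659.6  59.2  45.3  22.2 -50.7]
0.03 [ 694.6 -104.2   36.3   26.9  -89.3]
0.03 [ 731.3 -108.4   50.2   35.4  -86.1]
```

View pics/end.png

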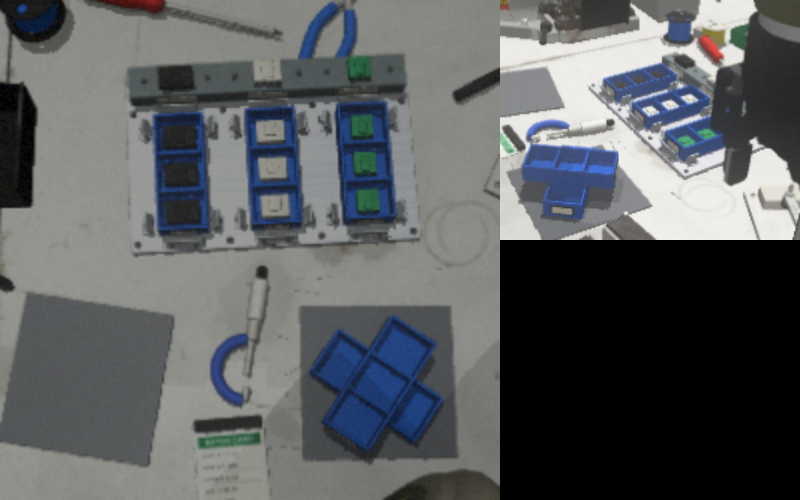

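Every filled tray is in its matching bay and the cross is squarely laid. One quick numeric check of rim heights and centring, then I'll hand in.

```bash
python3 - <<'E'
from h import *
c=env.get_calibration('top'); p,d=env.read_camera('top'); w=world(c,d)*1000; b=blue(p)>0
def chk(cx,cy,yaw,n):
    a=np.radians(yaw); dx,dy=w[...,0]-cx,w[...,1]-cy; u=dx*np.cos(a)+dy*np.sin(a); v=-dx*np.sin(a)+dy*np.cos(a)
    for s in(-1,1):
        m=b&(abs(v)<27)&(s*u>52)&(s*u<68); print(n,s,'end rim z',np.percentile(w[m][:,2],[50,85,95]).round(1),'u reach',np.percentile(s*u[m],97).round(1),'n',m.sum())
chk(679.6,74.6,3.65,'black');chk(685.5,-17,3.65,'white');chk(691,-109,3.65,'green');chk(469.4,-117.5,-33.5,'empty');chk(469.4,-117.5,56.5,'base')
E
```

```text
black -1 end rim z [28.4 30.3 31.4] u reach 61.7 n 66
black 1 end rim z [18.3 28.6 31.1] u reach 58.6 n 150
white -1 end rim z [28.8 30.4 31.3] u reach 61.2 n 63
white 1 end rim z [18.2 29.5 31.2] u reach 59.0 n 154
green -1 end rim z [27.9 30.4 31.2] u reach 60.5 n 59
green 1 end rim z [19.  28.6 30.5] u reach 60.1 n 153
empty -1 end rim z [38.9 50.6 51.8] u reach 60.7 n 111
empty 1 end rim z [38.7 49.9 51.7] u reach 58.8 n 158
base -1 end rim z [ 8.9 26.1 27.5] u reach 60.2 n 150
base 1 end rim z [12.  26.6 28.2] u reach 60.2 n 116
```

```bash
python3 -c "
from workcell import env
print(env.hand_in())"
```

```text
the job is handed in; nothing more can be done
None
```

All three filled trays are seated in the bays matching their housing colour, the stack's empty tray lies flat, square and centred to about 1 mm on the base tray, the micrometer was not touched, and I handed the job in at about 38 s.

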